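Turn a washed round board over in its drying tray with a spatula

TASK

The round circuit board in the steel drying tray has just been washed and lies on its components. Pick up the flat spatula and use it to tip the board over on its edge inside the tray, without lifting it out, so that it ends flat on the tray's liner with its components facing up; then lay the spatula back on the bench outside the tray. Only the spatula may touch the clean board, never the gripper, and leave the other things where they are.

Things in the scene. Friction and masses are not known exactly. Their poses are not given: they have to be found in the camera images.
- round_board: Round dark green circuit board, 100 mm across, 3 mm thick, 56 to 112 g. Origin: centre of its bare solder face; z points out of the component side (down at the start). On that side two black relays and a grey transformer, each 12 mm tall, and lower parts lie within 33 mm of the centre; the ring outside is clear. It starts standing on those three, rim 12 mm and origin 15 mm above the liner.
- drying_tray: Fixed open steel tray with a rolled rim, 170 x 310 mm outside, 20 mm high, rim 5 mm thick, corners rounded 22 mm. Origin: centre of its underside, on the bench; y runs along its length (to the robot's left), z up. The board starts about 45 mm from its centre towards -y; the +y half is empty, with room for the board to land.
- tray_floor (a point): Centre of the tray's floor, the top of its dark rubber liner, 4 mm above the bench; axes as the tray. Board and spatula do not slide easily on it (friction about 0.6).
- spatula: Flat straight spatula, 200 mm long, 110 g, lying loose on its handle. Steel blade 64 mm wide, 2 mm thick; wooden handle with flat sides, 21 mm wide, 18 mm high, 94 mm long. Origin: on the plane of the handle's underside, at its front end, 100 mm behind the blade's front edge; y points along it to the blade, z up. It balances near the middle of the handle.
- spatula_tip (a point): Middle of the straight front edge of the blade, at half its thickness: [0, 100, 9] mm in the spatula. The blade lies in line with the handle, at half the handle's height.
- spatula_grip (a point): Middle of the handle, where to grip it across its 21 mm width: [0, -40, 9] mm in the spatula; 9 mm above the bench when lying.
- multimeter: Handheld multimeter in a yellow-green holster, 138 x 70 x 47 mm, lying to the left of the tray; leave it. Origin: centre of its underside.
- parts_box: Flat lime-green parts box, 96 x 128 x 33 mm, behind and to the right of the tray; leave it. Origin: centre of its underside.
- tape_roll: Roll of black tape lying flat, 58 mm across, 19 mm high, behind the tray; leave it. Origin: centre of its underside.
There are look-alikes about, which are no part of the job. Leave any yellow look-alike of the round_board alone.

How it is judged:
By the outcome, as a careful person would: the job done as asked, in the order asked, and still so for the second after the job is handed in, with the robot touching nothing.
It also fails if it takes over 61 s, if anything falls off the work surface, if the arm or the gripper's body presses on something with over 40 N, if the wrist force passes 120 N, or if a joint passes its speed limit or range.

ROBOT

A 6-joint arm with a two-finger parallel gripper is mounted at the origin on a cart in front of the work surface, level with it; the furniture and walls round the work are solid. World frame = base frame: x ahead of the robot, y to its left, z up, the work surface at z = 0. Lengths are in m, angles in rad, forces in N, time in s.
With the tool pointing down it reaches from about 0.325 to 0.9 m from the base axis. Payload 3.5 kg.
Tool frame: the origin (TCP) lies midway between the tips of the shut fingers; the grasp point (between the pads) lies 19 mm behind it; z points along the fingers, y is the line along which they close (so a half turn about z gives the same grasp; the last joint's range is limited). The gripper opens to 85 mm and grips with 20 to 120 N. Pads are 22 mm wide; open, the fingers measure 114 mm over their backs; the gripper's body (76 mm by 85 mm) begins 54 mm behind the grasp point. The pads swing forward as they close: fully open they stand 13 mm farther back than shut.
Start: joints at [-1.343, 0.276, -0.026, 1.268, 0, 1.467], TCP at [0.203, -0.591, 0.231] pointing down, gripper open.
Joint ranges: [-3.12, 3.12], [-0.85, 1.88], [-1.08, 1.24], [-1.95, 2.15], [-1.57, 1.53], [-3.14, 3.14]. Speed limits (rad/s): [2.57, 2.57, 3.14, 3.14, 3.14, 3.14].

INTERFACE

Orientations are given as a 3x3 rotation matrix whose columns are the frame's x, y, z axes.
In Python, from cell import arm, camera, hand_in gives the robot as it stands. The module is installed in compiled form; this text tells all that it offers.
- The arm moves only by the tool servo_tool, never from a script. Its argument "motion" is a list of rows, each an object of numbers: "dx", "dy", "dz": the shift along the tool's x, y, z in units of 25 mm (1.0 is 25 mm); "wx", "wy", "wz": the turn, a rotation vector about the tool's x, y, z in units of 5 degrees (1.0 is 5 degrees); "grip": the finger opening in mm, from 0 to 85.4. In form: [{"dx": .., "dy": .., "dz": .., "wx": .., "wy": .., "wz": .., "grip": ..}, ...]. A call has 1 to 10 rows; each row shifts and turns the commanded pose from where the row before left it, along the tool's axes as they then stand; what a row does not reach is not made up. A row lasts 1/12 s, in which the tool goes at most 41.7 mm and 7.16 degrees, less where a joint would pass 70% of its speed; a pose out of reach is approached as far as the arm can. A call is refused whole if a number of a shift passes 1 or a number of a turn 1, either way. A call with a gripper value outside its range is refused whole. The fingers move at their own pace and stop on an object; "grip_force" is the grip in N (left out, the last holds). Time passes only in rows, so rows that do not move let the fingers close. It gives the time, the measured TCP pose, the force, the opening and the grip force at its end, in the units of the state.
- arm.state(): the state, without advancing time (a new reading comes with each control period).
- camera(name): name is "side" or "top"; returns a dict with "frame" (384x512x3 uint8, blue, green, red), "camera_matrix" (3x3 intrinsics, pixels), "R" (3x3) and "t" (3): a world point X has camera coordinates R X + t. Camera axes: x right, y down, z forward; pixel columns grow to the right and rows downward; lengths in m; the calibration is good to about 2 mm. A picture is of the moment at which its call begins. There is no depth.
- hand_in(): hands the job in; it is judged then, once.
The state is a dict: "t": time; "joint_positions": joint angles; "joint_vel": joint speeds; "joint_efforts": joint torques, N m; "ee_pos": TCP position; "tool_rot": TCP orientation; "ft_force": force on the tool from outside, world axes, zero at the start; "moment": the same for the moment, N m; "finger_gap": finger opening in m; "finger_force": force on a finger pad.
Only numpy, scipy, OpenCV 4.12 (cv2) and the standard library are available. Lean on these libraries where they do the work, as an engineer would, in place of code of your own. Each camera call takes 0.05 s, during which the arm holds its last target. There are 200 camera calls.

## Working session

There is one attempt and no reset: what is moved stays moved. The work goes in short steps, Python scripts to look and compute and a tool call to move; the robot and the scene stay as the last step left them, time stands still between calls to the robot, and variables do not carry over. Pictures are saved under pics/ and viewed, at most 10 in all, crops included, and the job is handed in when it is done.

Besides the shell and the picture viewer there is one more tool, called after ">>>" as name(argument=value, ...) on one line, values as JSON. servo_tool: Moves the arm, as the interface text tells. Its arguments: {"type":"object","properties":{"motion":{"type":"array"},"grip_force":{"type":"number"}},"required":["motion"]}

```bash
mkdir -p pics; cat > h.py <<'E'
import numpy as np, cv2, json
from cell import arm, camera, hand_in
def shot(n,f):
    c=camera(n); cv2.imwrite(f'pics/{f}.png',c['frame']); return c
def ray(c,u,v,z):
    K=np.array(c['camera_matrix']);R=np.array(c['R']);t=np.array(c['t'])
    d=R.T@np.linalg.solve(K,[u,v,1]); o=-R.T@t
    return o+d*(z-o[2])/d[2]
def proj(c,X):
    p=np.array(c['camera_matrix'])@(np.array(c['R'])@X+np.array(c['t'])); return p[:2]/p[2]
E
python3 - <<'E'
from h import *
a=shot('top','t0');b=shot('side','s0')
for c in (a,b): print(np.round(c['camera_matrix'],1).tolist(),np.round(-np.array(c['R']).T@c['t'],3),np.round(c['R'],2).tolist())
cv2.imwrite('pics/both0.png',cv2.resize(np.vstack([a['frame'],b['frame']]),None,fx=.78,fy=.78))
s=arm.state();print(s['t'],np.round(s['tool_rot'],3).tolist(),s['finger_gap'])
E
```

```text
[[474.3, 0.0, 261.8], [0.0, 474.3, 187.1], [0.0, 0.0, 1.0]] [0.459 0.003 1.355] [[0.03, -1.0, -0.01], [-1.0, -0.03, -0.07], [0.07, 0.01, -1.0]]
[[398.7, 0.0, 267.1], [0.0, 398.7, 193.7], [0.0, 0.0, 1.0]] [ 0.303 -1.038  0.648] [[0.97, -0.24, -0.02], [-0.14, -0.48, -0.87], [0.19, 0.85, -0.5]]
0.1 [[0.946, 0.325, -0.0], [0.325, -0.946, 0.002], [0.0, -0.002, -1.0]] 0.08510783695195177
```

View pics/t0.png

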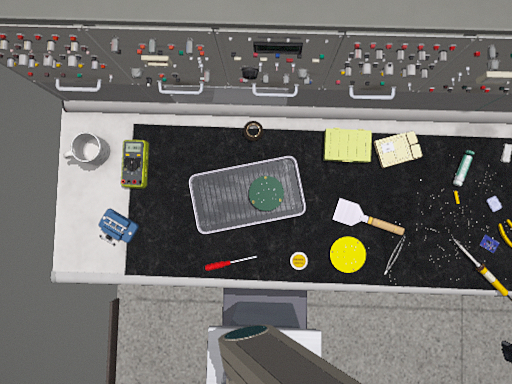

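View pics/s0.png

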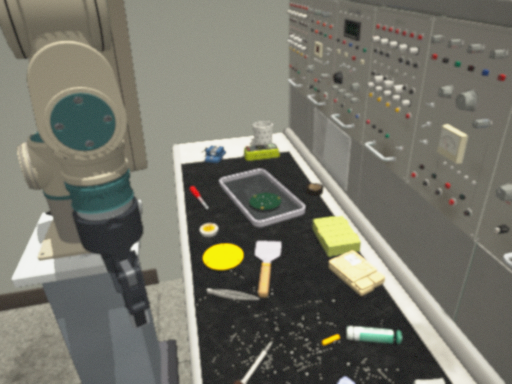

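The top view shows the tray around (247,195), the green board at (266,194), and the spatula with its blade at (349,212) and handle out to (404,230). Three things could be confused with what I want:
- **Yellow disc (348,254):** the board's look-alike, so I leave it alone.
- **Tweezers (395,255) and screwdriver (230,263):** both are thin tools without a wide blade. The spatula is the one with the white blade and wooden handle.

```bash
python3 - <<'E'
from h import *
c=camera('top'); f=c['frame']; hsv=cv2.cvtColor(f,cv2.COLOR_BGR2HSV)
def big(m,roi):
    x0,y0,x1,y1=roi; k=np.zeros(m.shape,np.uint8); k[y0:y1,x0:x1]=m[y0:y1,x0:x1].astype(np.uint8)*255
    cs,_=cv2.findContours(k,cv2.RETR_EXTERNAL,cv2.CHAIN_APPROX_NONE); return max(cs,key=cv2.contourArea)
H,S,V=[hsv[...,i].astype(int) for i in range(3)]
def rep(n,cn,z):
    P=np.array([ray(c,u,v,z)[:2] for u,v in cn[:,0]],np.float32)*1000
    (r)=cv2.minAreaRect(P); print(n,np.round(r[0]),np.round(r[1]),round(r[2],1),'px',len(cn)); print(np.round(cv2.boxPoints(r)).tolist())
sp=(325,190,410,242)
rep('blade',big((V>130)&(S<60),sp),.009)
rep('handle',big((V>110)&(S>=60)&(H<25),sp),.016)
rep('tray',big((V>95)&(S<60),(180,145,315,245)),.02)
g=big((H>60)&(H<100)&(S>70),(240,165,295,220)); rep('board',g,.019)
crop=cv2.hconcat([cv2.resize(f[145:245,180:315],None,fx=3,fy=3,interpolation=2),cv2.resize(f[180:280,325:455],None,fx=3,fy=3,interpolation=2)])
cv2.imwrite('pics/c0.png',crop)
E
```

```text
blade [ 480. -239.] [96. 66.] 72.7 px 95
[[434.0, -275.0], [497.0, -295.0], [526.0, -203.0], [463.0, -184.0]]
handle [ 450. -334.] [104.  22.] 73.1 px 80
[[424.0, -381.0], [445.0, -387.0], [475.0, -288.0], [454.0, -281.0]]
tray [526.  59.] [173. 313.] 12.9 px 317
[[407.0, 192.0], [477.0, -113.0], [646.0, -74.0], [576.0, 231.0]]
board [531.   5.] [96. 96.] 1.6 px 116
[[482.0, 51.0], [485.0, -45.0], [581.0, -42.0], [578.0, 54.0]]
```

View pics/c0.png

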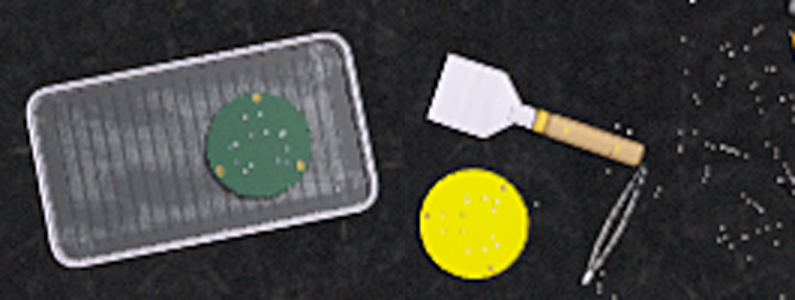

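The crop confirms the choice: the plain wooden spatula, with its blade tip near crop pixel (440,90) and handle end near (643,158). The green board is inside the tray. The yellow disc and the tweezers stay clear of the fingers.

```bash
cat >> h.py <<'E'
from scipy.linalg import logm
from scipy.spatial.transform import Rotation as Ro
def rot(yaw,pitch):  # tool x along spatula (yaw deg), tip pitched down
    f=np.array([np.cos(np.radians(yaw)),np.sin(np.radians(yaw)),0]); z=np.array([0,0,-1.])
    return np.c_[f,np.cross(z,f),z]@Ro.from_euler('y',-pitch,degrees=True).as_matrix()
def T(R,p):
    M=np.eye(4);M[:3,:3]=R;M[:3,3]=p;return M
def now():
    s=arm.state();return T(np.array(s['tool_rot']),np.array(s['ee_pos']))
def step(A,B,label=''):
    L=np.real(logm(np.linalg.inv(A)@B)); v=L[:3,3]/.025; w=np.degrees([L[2,1],L[0,2],L[1,0]])/5
    n=max(np.abs(np.r_[v,w]).max(),1); n=int(np.ceil(n)); print(label,'n',n,'v',np.round(v/n,3),'w',np.round(w/n,3),'tot',np.round(np.r_[v,w],2))
E
python3 - <<'E'
from h import *
s=arm.state(); print(np.round(s['ee_pos'],4))
step(now(),T(rot(73.2,0),[.454,-.3275,.10]))
E
```

```text
[ 0.2028 -0.5905  0.2304]
 n 16 v [ 0.944 -0.004  0.326] w [-0.001 -0.001 -0.678] tot [ 1.510e+01 -6.000e-02  5.220e+00 -2.000e-02 -1.000e-02 -1.085e+01]
```

>>> servo_tool(motion=[{"dx":0.944,"dz":0.326,"wz":-0.678,"grip":45},{"dx":0.944,"dz":0.326,"wz":-0.678},{"dx":0.944,"dz":0.326,"wz":-0.678},{"dx":0.944,"dz":0.326,"wz":-0.678},{"dx":0.944,"dz":0.326,"wz":-0.678},{"dx":0.944,"dz":0.326,"wz":-0.678},{"dx":0.944,"dz":0.326,"wz":-0.678},{"dx":0.944,"dz":0.326,"wz":-0.678}])

```text
validation failed for argument at $.mo...
```

>>> servo_tool(motion=[{"dx":0.944,"dz":0.326,"wz":-0.678},{"dx":0.944,"dz":0.326,"wz":-0.678},{"dx":0.944,"dz":0.326,"wz":-0.678},{"dx":0.944,"dz":0.326,"wz":-0.678},{"dx":0.944,"dz":0.326,"wz":-0.678},{"dx":0.944,"dz":0.326,"wz":-0.678},{"dx":0.944,"dz":0.326,"wz":-0.678},{"dx":0.944,"dz":0.326,"wz":-0.678},{"dx":0},{"dx":0}])

```text
validation failed for argument at $.mo...
```

```bash
python3 - <<'E'
from h import *
s=arm.state(); print(s['t'],np.round(s['ee_pos'],4),s['finger_gap'],np.round(s['joint_positions'],2),np.round(s['ft_force'],2))
step(now(),T(rot(73.2,0),[.454,-.3275,.10]))
c=shot('side','s1')
for p in ([.454,-.3275,.018],[.4945,-.1935,.009]): print(proj(c,np.array(p)))
u=cv2.resize(c['frame'][170:330,180:340],None,fx=3.5,fy=3.5);cv2.imwrite('pics/s1c.png',u)
E
```

```text
0.15 [ 0.2028 -0.5905  0.2304] 0.08504734138677027 [-1.34  0.28 -0.03  1.27 -0.    1.47] [ 0.54 -0.21  0.34]
 n 16 v [ 0.944 -0.004  0.326] w [-0.001 -0.001 -0.678] tot [ 1.510e+01 -6.000e-02  5.220e+00 -2.000e-02 -1.000e-02 -1.085e+01]
[265.14150503 273.31277154]
[268.35578878 240.96360347]
```

View pics/s1c.png

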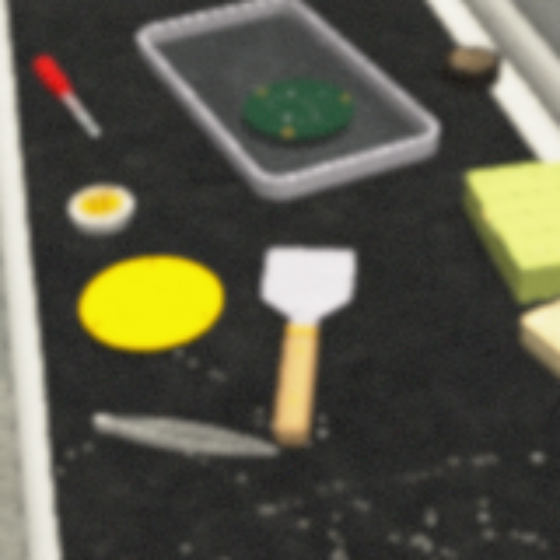

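The side crop agrees with the top view: the tip projects to crop pixel (309,248) and the grip to (298,361), both on the spatula. The rows were refused because they probably need every field, so I'll send full rows.

>>> servo_tool(motion=[{"dx":0.944,"dy":0,"dz":0.326,"wx":0,"wy":0,"wz":-0.678,"grip":45},{"dx":0.944,"dy":0,"dz":0.326,"wx":0,"wy":0,"wz":-0.678,"grip":45},{"dx":0.944,"dy":0,"dz":0.326,"wx":0,"wy":0,"wz":-0.678,"grip":45},{"dx":0.944,"dy":0,"dz":0.326,"wx":0,"wy":0,"wz":-0.678,"grip":45},{"dx":0.944,"dy":0,"dz":0.326,"wx":0,"wy":0,"wz":-0.678,"grip":45},{"dx":0.944,"dy":0,"dz":0.326,"wx":0,"wy":0,"wz":-0.678,"grip":45},{"dx":0.944,"dy":0,"dz":0.326,"wx":0,"wy":0,"wz":-0.678,"grip":45},{"dx":0.944,"dy":0,"dz":0.326,"wx":0,"wy":0,"wz":-0.678,"grip":45}])

```text
t: 0.87
ee_pos: [0.3646, -0.4946, 0.1655]
tool_rot: [[0.692, 0.722, -0.0], [0.722, -0.692, 0.0], [0.0, -0.0, -1.0]]
ft_force: [0.2, 0.0, 0.7]
finger_gap: 0.0452
finger_force: 0.0
```

>>> servo_tool(motion=[{"dx":0.944,"dy":0,"dz":0.326,"wx":0,"wy":0,"wz":-0.678,"grip":45},{"dx":0.944,"dy":0,"dz":0.326,"wx":0,"wy":0,"wz":-0.678,"grip":45},{"dx":0.944,"dy":0,"dz":0.326,"wx":0,"wy":0,"wz":-0.678,"grip":45},{"dx":0.944,"dy":0,"dz":0.326,"wx":0,"wy":0,"wz":-0.678,"grip":45},{"dx":0.944,"dy":0,"dz":0.326,"wx":0,"wy":0,"wz":-0.678,"grip":45},{"dx":0.944,"dy":0,"dz":0.326,"wx":0,"wy":0,"wz":-0.678,"grip":45},{"dx":0.944,"dy":0,"dz":0.326,"wx":0,"wy":0,"wz":-0.678,"grip":45},{"dx":0.944,"dy":0,"dz":0.326,"wx":0,"wy":0,"wz":-0.678,"grip":45},{"dx":0,"dy":0,"dz":0,"wx":0,"wy":0,"wz":0,"grip":45},{"dx":0,"dy":0,"dz":0,"wx":0,"wy":0,"wz":0,"grip":45}])

```text
t: 1.7
ee_pos: [0.4626, -0.3352, 0.1001]
tool_rot: [[0.288, 0.958, -0.002], [0.958, -0.288, 0.001], [0.001, -0.002, -1.0]]
ft_force: [-0.6, 1.0, -0.7]
finger_gap: 0.0451
finger_force: 0.0
```

```bash
python3 - <<'E'
from h import *
s=arm.state(); print(s['t'],np.round(s['ee_pos'],4),s['finger_gap'],np.round(s['joint_positions'],2),np.round(s['ft_force'],2))
step(now(),T(rot(73.2,0),[.454,-.3275,.002]))
E
```

```text
1.7 [ 0.4626 -0.3352  0.1001] 0.04508665262539585 [-0.74  0.29 -0.31  0.98 -0.    1.12] [-0.59  0.99 -0.69]
 n 4 v [ 0.049 -0.103  0.981] w [-0.006 -0.002  0.004] tot [ 0.19 -0.41  3.92 -0.02 -0.01  0.02]
```

>>> servo_tool(motion=[{"dx":0.19,"dy":-0.41,"dz":0.4,"wx":0,"wy":0,"wz":0,"grip":45},{"dx":0,"dy":0,"dz":0.9,"wx":0,"wy":0,"wz":0,"grip":45},{"dx":0,"dy":0,"dz":0.9,"wx":0,"wy":0,"wz":0,"grip":45},{"dx":0,"dy":0,"dz":0.7,"wx":0,"wy":0,"wz":0,"grip":45},{"dx":0,"dy":0,"dz":0.5,"wx":0,"wy":0,"wz":0,"grip":45},{"dx":0,"dy":0,"dz":0.4,"wx":0,"wy":0,"wz":0,"grip":45},{"dx":0,"dy":0,"dz":0,"wx":0,"wy":0,"wz":0,"grip":45}])

```text
t: 2.28
ee_pos: [0.4532, -0.3293, 0.0042]
tool_rot: [[0.291, 0.957, -0.002], [0.957, -0.291, 0.002], [0.001, -0.003, -1.0]]
ft_force: [-0.8, 0.2, 0.2]
finger_gap: 0.0447
finger_force: 0.0
```

>>> servo_tool(motion=[{"dx":0,"dy":0,"dz":0,"wx":0,"wy":0,"wz":0,"grip":30},{"dx":0,"dy":0,"dz":0,"wx":0,"wy":0,"wz":0,"grip":10},{"dx":0,"dy":0,"dz":0,"wx":0,"wy":0,"wz":0,"grip":10},{"dx":0,"dy":0,"dz":0,"wx":0,"wy":0,"wz":0,"grip":10},{"dx":0,"dy":0,"dz":0,"wx":0,"wy":0,"wz":0,"grip":10},{"dx":0,"dy":0,"dz":0,"wx":0,"wy":0,"wz":0,"grip":10}], grip_force=70)

```text
t: 2.78
ee_pos: [0.4554, -0.3302, 0.0072]
tool_rot: [[0.289, 0.957, 0.002], [0.957, -0.289, -0.002], [-0.002, 0.002, -1.0]]
ft_force: [-0.8, -0.6, 5.2]
finger_gap: 0.0192
finger_force: 70.8
```

>>> servo_tool(motion=[{"dx":0,"dy":0,"dz":-0.3,"wx":0,"wy":0,"wz":0,"grip":10},{"dx":0,"dy":0,"dz":-0.6,"wx":0,"wy":0,"wz":0,"grip":10},{"dx":0,"dy":0,"dz":-0.9,"wx":0,"wy":0,"wz":0,"grip":10},{"dx":0,"dy":0,"dz":-0.9,"wx":0,"wy":0,"wz":0,"grip":10},{"dx":0,"dy":0,"dz":-0.6,"wx":0,"wy":0,"wz":0,"grip":10},{"dx":0,"dy":0,"dz":0,"wx":0,"wy":0,"wz":0,"grip":10}])

```text
t: 3.28
ee_pos: [0.4566, -0.3308, 0.092]
tool_rot: [[0.289, 0.957, 0.005], [0.957, -0.289, -0.004], [-0.002, 0.006, -1.0]]
ft_force: [-0.1, -0.9, -0.0]
finger_gap: 0.0192
finger_force: 70.0
```

```bash
python3 - <<'E'
from h import *
s=arm.state(); print(s['t'],np.round(s['ee_pos'],4),s['finger_gap'],np.round(s['joint_positions'],2),np.round(s['ft_force'],2),np.round(s['moment'],3))
c=shot('top','t2');d=shot('side','s2')
cv2.imwrite('pics/m2.png',cv2.hconcat([cv2.resize(c['frame'][150:270,300:430],(400,369)),cv2.resize(d['frame'][200:320,200:330],(400,369))]))
E
```

```text
3.2833 [ 0.4566 -0.3308  0.092 ] 0.019164653517462805 [-0.74  0.28 -0.34  0.95  0.    1.12] [-0.09 -0.94 -0.04] [-0.03  -0.104 -0.013]
```

View pics/m2.png

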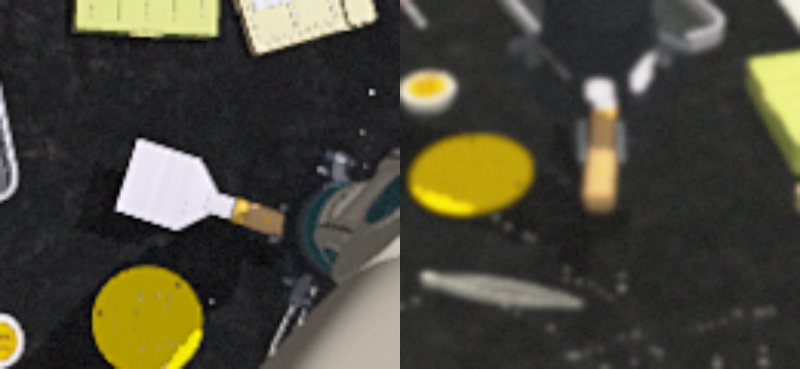

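The spatula is held level, with its front edge at about (341,207) in the full top image. I'll check the tip calibration against the cameras and plan the entry.

```bash
cat >> h.py <<'E'
TIP=np.array([.142,-.002,-.0018])
C=np.array([.531,.005]); YAW=102.9
U=np.array([np.cos(np.radians(YAW)),np.sin(np.radians(YAW))])
def tgt(s,z,pitch,yaw=YAW,C=C):
    R=rot(yaw,pitch); return T(R,np.r_[C+s*U,z]-R@TIP)
def tipnow():
    A=now(); return A[:3,:3]@TIP+A[:3,3]
E
python3 - <<'E'
from h import *
A=now()
c=camera('top');d=camera('side')
for k in (c,d):
    f=k['frame']; hsv=cv2.cvtColor(f,cv2.COLOR_BGR2HSV); m=((hsv[...,2]>120)&(hsv[...,1]<50)).astype(np.uint8)*255
    P=proj(k,tipnow()); print('pred tip',P, 'corners',[np.round(proj(k,A[:3,:3]@(TIP+[0,sy*.032,0])+A[:3,3])) for sy in (1,-1)])
    cs,_=cv2.findContours(m,0,1); q=[x for x in cs if cv2.contourArea(x)>150 and np.linalg.norm(x[:,0].mean(0)-P)<30]
    for x in q: print(cv2.boxPoints(cv2.minAreaRect(x)).round().tolist())
B=tgt(-61,0,0)  # dummy
B=tgt(-.061,.06,25); step(A,B); print(B[:3,3])
E
```

```text
pred tip [339.32684122 208.10676352] corners [array([343., 196.]), array([336., 219.])]
[[336.0, 219.0], [344.0, 195.0], [378.0, 207.0], [370.0, 230.0]]
pred tip [266.76835334 215.60298207] corners [array([280., 215.]), array([255., 215.])]
 n 6 v [ 0.975  0.787 -0.405] w [-0.214 -0.814 -0.974] tot [ 5.85  4.72 -2.43 -1.29 -4.88 -5.85]
[ 0.57546894 -0.18020303  0.11838044]
```

>>> servo_tool(motion=[{"dx":0.731,"dy":0.59,"dz":-0.304,"wx":-0.161,"wy":-0.61,"wz":-0.731,"grip":10},{"dx":0.731,"dy":0.59,"dz":-0.304,"wx":-0.161,"wy":-0.61,"wz":-0.731,"grip":10},{"dx":0.731,"dy":0.59,"dz":-0.304,"wx":-0.161,"wy":-0.61,"wz":-0.731,"grip":10},{"dx":0.731,"dy":0.59,"dz":-0.304,"wx":-0.161,"wy":-0.61,"wz":-0.731,"grip":10},{"dx":0.731,"dy":0.59,"dz":-0.304,"wx":-0.161,"wy":-0.61,"wz":-0.731,"grip":10},{"dx":0.731,"dy":0.59,"dz":-0.304,"wx":-0.161,"wy":-0.61,"wz":-0.731,"grip":10},{"dx":0.731,"dy":0.59,"dz":-0.304,"wx":-0.161,"wy":-0.61,"wz":-0.731,"grip":10},{"dx":0.731,"dy":0.59,"dz":-0.304,"wx":-0.161,"wy":-0.61,"wz":-0.731,"grip":10},{"dx":0,"dy":0,"dz":0,"wx":0,"wy":0,"wz":0,"grip":10},{"dx":0,"dy":0,"dz":0,"wx":0,"wy":0,"wz":0,"grip":10}])

```text
t: 4.32
ee_pos: [0.5785, -0.1827, 0.1198]
tool_rot: [[-0.207, 0.974, 0.091], [0.884, 0.226, -0.41], [-0.419, -0.005, -0.908]]
ft_force: [-1.1, -0.3, -1.2]
finger_gap: 0.0189
finger_force: 70.0
```

```bash
python3 - <<'E'
from h import *
A=now(); s=arm.state(); print(s['t'],np.round(s['joint_positions'],2),'tip',tipnow())
c=camera('top');d=camera('side');ims=[]
for k,(x0,y0) in ((c,(200,140)),(d,(210,140))):
    f=k['frame'].copy(); P=proj(k,tipnow()); print('pred tip',P)
    for sy in (1,-1,0):
        q=proj(k,A[:3,:3]@(TIP+[0,sy*.032,0])+A[:3,3]); cv2.circle(f,tuple(int(v) for v in q.round()),0,(0,0,255),-1)
    ims.append(cv2.resize(f[y0:y0+110,x0:x0+115],(400,383),interpolation=cv2.INTER_NEAREST))
cv2.imwrite('pics/m3.png',cv2.hconcat(ims))
f=c['frame']; hsv=cv2.cvtColor(f,cv2.COLOR_BGR2HSV);m=cv2.inRange(hsv,(60,70,30),(100,255,255));m[:165]=0;m[220:]=0;m[:,:235]=0;m[:,300:]=0
cs,_=cv2.findContours(m,0,1);x=max(cs,key=cv2.contourArea);(u,v),r=cv2.minEnclosingCircle(x);print(u,v,r,ray(c,u,v,.0185))
step(A,tgt(-.061,.045,25),'fix')
step(tgt(-.061,.045,25),tgt(-.061,.0075,25),'down')
step(tgt(-.061,.0075,25),tgt(-.037,.0070,20),'in')
E
```

```text
4.3167 [-0.23  0.24 -0.4   0.74 -0.39  1.07] tip [ 0.54694852 -0.05687301  0.0618653 ]
pred tip [289.59389384 186.67783322]
pred tip [274.71208443 196.63539118]
265.69873046875 192.90591430664062 17.305896759033203 [0.53143484 0.00556332 0.0185    ]
fix n 1 v [ 0.388 -0.094  0.544] w [-0.033 -0.039  0.055] tot [ 0.39 -0.09  0.54 -0.03 -0.04  0.05]
down n 2 v [ 0.317 -0.     0.68 ] w [ 0. -0.  0.] tot [ 0.63 -0.    1.36  0.   -0.    0.  ]
in n 2 v [ 0.451 -0.     0.073] w [-0.   0.5 -0. ] tot [ 0.9  -0.    0.15 -0.    1.   -0.  ]
```

View pics/m3.png

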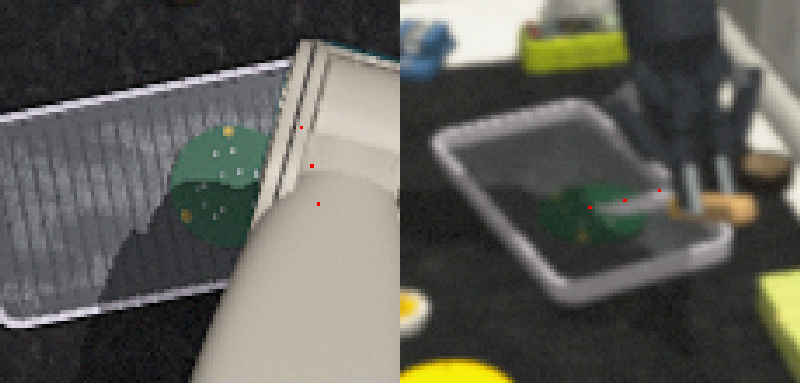

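The arm hides the blade in the top view. In the side view the blade's front edge runs through the predicted points, from (590,208) to (659,190), so the tip is where I computed it. Now I'll lower it behind the board.

>>> servo_tool(motion=[{"dx":0.39,"dy":-0.09,"dz":0.54,"wx":-0.03,"wy":-0.04,"wz":0.05,"grip":10},{"dx":0.2,"dy":0,"dz":0.4,"wx":0,"wy":0,"wz":0,"grip":10},{"dx":0.2,"dy":0,"dz":0.4,"wx":0,"wy":0,"wz":0,"grip":10},{"dx":0.05,"dy":0,"dz":0.13,"wx":0,"wy":0,"wz":0,"grip":10},{"dx":0,"dy":0,"dz":0,"wx":0,"wy":0,"wz":0,"grip":10},{"dx":0,"dy":0,"dz":0,"wx":0,"wy":0,"wz":0,"grip":10}])

```text
t: 4.92
ee_pos: [0.5768, -0.1828, 0.0798]
tool_rot: [[-0.198, 0.976, 0.096], [0.883, 0.22, -0.414], [-0.425, 0.003, -0.905]]
ft_force: [-0.0, 0.3, -0.8]
finger_gap: 0.0188
finger_force: 70.0
```

```bash
cat >> h.py <<'E'
def rep():
    A=now(); s=arm.state(); t=tipnow(); S=(t[:2]-C); print('t',s['t'],'s',round(S@U*1000,1),'lat',round((S@[U[1],-U[0]])*1000,1),'z',round(t[2]*1000,1),'pitch',round(np.degrees(np.arcsin(-A[2,0])),1),'F',np.round(s['ft_force'],1))
    return A
E
python3 - <<'E'
from h import *
A=rep()
step(A,tgt(-.061,.0075,25),'fix')
E
```

```text
t 4.9167 s -63.9 lat 1.4 z 21.1 pitch 25.1 F [-0.   0.3 -0.8]
fix n 1 v [ 0.338 -0.031  0.457] w [ 0.013  0.029 -0.054] tot [ 0.34 -0.03  0.46  0.01  0.03 -0.05]
```

>>> servo_tool(motion=[{"dx":0.2,"dy":-0.03,"dz":0.2,"wx":0.01,"wy":0.03,"wz":-0.05,"grip":10},{"dx":0.22,"dy":0,"dz":0.26,"wx":0,"wy":0,"wz":0,"grip":10},{"dx":0,"dy":0,"dz":0,"wx":0,"wy":0,"wz":0,"grip":10},{"dx":0,"dy":0,"dz":0,"wx":0,"wy":0,"wz":0,"grip":10}])

```text
t: 5.25
ee_pos: [0.5746, -0.1774, 0.0645]
tool_rot: [[-0.204, 0.974, 0.094], [0.883, 0.224, -0.411], [-0.422, -0.0, -0.907]]
ft_force: [-0.2, 0.3, -1.7]
finger_gap: 0.0187
finger_force: 70.0
```

```bash
python3 - <<'E'
from h import *
A=rep()
step(A,tgt(-.037,.0070,21),'in')
d=camera('side');f=d['frame']
cv2.imwrite('pics/m4.png',cv2.resize(f[150:235,210:330],(720,510),interpolation=cv2.INTER_CUBIC))
E
```

```text
t 5.25 s -58.1 lat -0.4 z 6.2 pitch 25.0 F [-0.2  0.3 -1.7]
in n 1 v [0.768 0.01  0.035] w [0.    0.793 0.015] tot [0.77 0.01 0.03 0.   0.79 0.01]
```

View pics/m4.png

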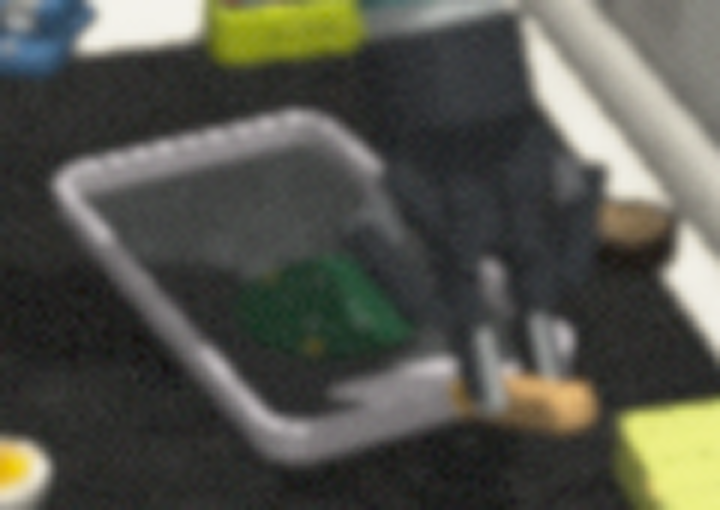

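The blade is now down behind the board, with its near corner at (335,392) and the board's rear rim still clear of it. Next I'll slide it under.

>>> servo_tool(motion=[{"dx":0.2,"dy":0,"dz":0,"wx":0,"wy":0.2,"wz":0,"grip":10},{"dx":0.2,"dy":0,"dz":0,"wx":0,"wy":0.2,"wz":0,"grip":10},{"dx":0.2,"dy":0,"dz":0.02,"wx":0,"wy":0.2,"wz":0,"grip":10},{"dx":0.2,"dy":0,"dz":0.02,"wx":0,"wy":0.2,"wz":0,"grip":10},{"dx":0,"dy":0,"dz":0,"wx":0,"wy":0,"wz":0,"grip":10},{"dx":0,"dy":0,"dz":0,"wx":0,"wy":0,"wz":0,"grip":10}])

```text
t: 5.8
ee_pos: [0.5713, -0.1604, 0.0564]
tool_rot: [[-0.209, 0.975, 0.081], [0.91, 0.224, -0.349], [-0.358, 0.001, -0.934]]
ft_force: [-1.0, -0.6, -0.7]
finger_gap: 0.0187
finger_force: 70.0
```

```bash
cat >> h.py <<'E'
def board(d):
    f=d['frame']; m=cv2.inRange(cv2.cvtColor(f,cv2.COLOR_BGR2HSV),(55,80,20),(95,255,255)); m[:150]=0;m[235:]=0;m[:,:215]=0;m[:,305:]=0
    cs,_=cv2.findContours(m,0,1); x=max(cs,key=cv2.contourArea); print('board side bbox',cv2.boundingRect(x),cv2.contourArea(x))
def path(th,r=87,P=53):
    a=np.radians(th)
    if th<=28.6:
        c=28; k=r-50; s=c-(k+c)*np.cos(a)+12*np.sin(a); z=4+12*np.cos(a)+(k+c)*np.sin(a)
    else: s=P-r*np.cos(a); z=4+r*np.sin(a)
    return (s+np.sin(a)*-1*-1)/1000 if 0 else s/1000, (z-1)/1000
E
python3 - <<'E'
from h import *
A=rep(); board(camera('side'))
prev=A
for th,p in ((0,20),(15,20),(28,20),(45,20),(60,20),(75,20),(90,20),(103,20)):
    B=tgt(*path(th),p); print(th,np.round(path(th),4)); step(prev,B); prev=B
E
```

```text
t 5.8 s -37.0 lat 0.3 z 7.2 pitch 21.0 F [-1.  -0.6 -0.7]
board side bbox (250, 193, 28, 16) 221.0
0 [-0.037  0.015]
 n 1 v [-0.109 -0.015 -0.194] w [0.013 0.201 0.004] tot [-0.11 -0.02 -0.19  0.01  0.2   0.  ]
15 [-0.0317  0.0314]
 n 1 v [-0.025  0.    -0.69 ] w [-0. -0.  0.] tot [-0.02  0.   -0.69 -0.   -0.    0.  ]
28 [-0.0238  0.0441]
 n 1 v [ 0.124 -0.    -0.586] w [-0. -0.  0.] tot [ 0.12 -0.   -0.59 -0.   -0.    0.  ]
45 [-0.0085  0.0645]
 n 1 v [ 0.294  0.    -0.976] w [-0. -0.  0.] tot [ 0.29  0.   -0.98 -0.   -0.    0.  ]
60 [0.0095 0.0783]
 n 1 v [ 0.488 -0.    -0.766] w [-0. -0.  0.] tot [ 0.49 -0.   -0.77 -0.   -0.    0.  ]
75 [0.0305 0.087 ]
 n 1 v [ 0.67   0.    -0.614] w [-0. -0.  0.] tot [ 0.67  0.   -0.61 -0.   -0.    0.  ]
90 [0.053 0.09 ]
 n 1 v [ 0.806  0.    -0.419] w [-0. -0.  0.] tot [ 0.81  0.   -0.42 -0.   -0.    0.  ]
103 [0.0726 0.0878]
 n 1 v [ 0.766 -0.    -0.184] w [-0. -0.  0.] tot [ 0.77 -0.   -0.18 -0.   -0.    0.  ]
```

>>> servo_tool(motion=[{"dx":-0.05,"dy":-0.02,"dz":-0.1,"wx":0,"wy":0.1,"wz":0,"grip":10},{"dx":-0.06,"dy":0,"dz":-0.1,"wx":0,"wy":0.1,"wz":0,"grip":10},{"dx":-0.01,"dy":0,"dz":-0.23,"wx":0,"wy":0,"wz":0,"grip":10},{"dx":-0.01,"dy":0,"dz":-0.23,"wx":0,"wy":0,"wz":0,"grip":10},{"dx":0,"dy":0,"dz":-0.23,"wx":0,"wy":0,"wz":0,"grip":10},{"dx":0.03,"dy":0,"dz":-0.2,"wx":0,"wy":0,"wz":0,"grip":10},{"dx":0.04,"dy":0,"dz":-0.2,"wx":0,"wy":0,"wz":0,"grip":10},{"dx":0.05,"dy":0,"dz":-0.19,"wx":0,"wy":0,"wz":0,"grip":10},{"dx":0,"dy":0,"dz":0,"wx":0,"wy":0,"wz":0,"grip":10},{"dx":0,"dy":0,"dz":0,"wx":0,"wy":0,"wz":0,"grip":10}])

```text
t: 6.68
ee_pos: [0.5683, -0.148, 0.0917]
tool_rot: [[-0.21, 0.974, 0.078], [0.916, 0.224, -0.333], [-0.342, 0.002, -0.94]]
ft_force: [1.0, -0.4, -0.9]
finger_gap: 0.0188
finger_force: 69.9
```

```bash
python3 - <<'E'
from h import *
A=rep(); d=camera('side'); board(d); c=camera('top')
step(A,tgt(*path(28),20))
f=d['frame'];g=c['frame']
cv2.imwrite('pics/m5.png',cv2.hconcat([cv2.resize(f[150:235,215:315],(480,408),interpolation=cv2.INTER_CUBIC),cv2.resize(g[145:245,220:295],(306,408),interpolation=cv2.INTER_CUBIC)]))
E
```

```text
t 6.6833 s -23.5 lat 0.1 z 44.7 pitch 20.0 F [ 1.  -0.4 -0.9]
board side bbox (255, 197, 4, 4) 1.0
 n 1 v [-0.003 -0.006  0.029] w [0.023 0.005 0.006] tot [-0.   -0.01  0.03  0.02  0.01  0.01]
```

View pics/m5.png

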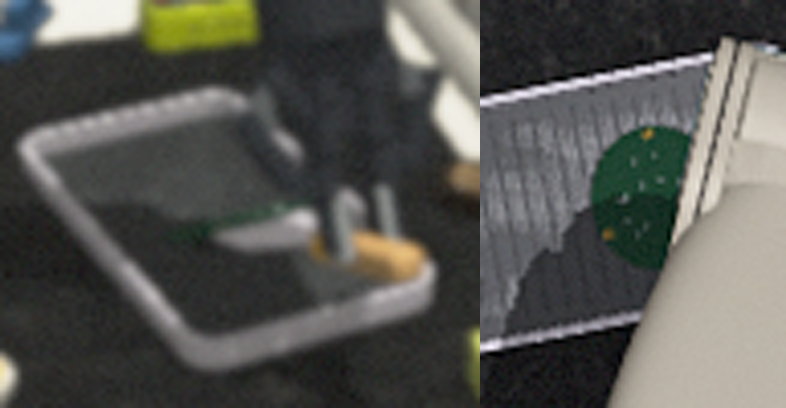

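The board is tilted up on the blade. It shows nearly edge-on in the side view as a green line from (180,232) to (310,212), and its front rim hasn't moved. I'll continue along the arc.

>>> servo_tool(motion=[{"dx":0.09,"dy":0,"dz":-0.32,"wx":0,"wy":0,"wz":0,"grip":10},{"dx":0.1,"dy":0,"dz":-0.32,"wx":0,"wy":0,"wz":0,"grip":10},{"dx":0.11,"dy":0,"dz":-0.31,"wx":0,"wy":0,"wz":0,"grip":10},{"dx":0.15,"dy":0,"dz":-0.26,"wx":0,"wy":0,"wz":0,"grip":10},{"dx":0.16,"dy":0,"dz":-0.26,"wx":0,"wy":0,"wz":0,"grip":10},{"dx":0.17,"dy":0,"dz":-0.25,"wx":0,"wy":0,"wz":0,"grip":10},{"dx":0.22,"dy":0,"dz":-0.21,"wx":0,"wy":0,"wz":0,"grip":10},{"dx":0.22,"dy":0,"dz":-0.21,"wx":0,"wy":0,"wz":0,"grip":10},{"dx":0.23,"dy":0,"dz":-0.19,"wx":0,"wy":0,"wz":0,"grip":10},{"dx":0,"dy":0,"dz":0,"wx":0,"wy":0,"wz":0,"grip":10}])

```text
t: 7.62
ee_pos: [0.5557, -0.0943, 0.134]
tool_rot: [[-0.211, 0.974, 0.078], [0.916, 0.225, -0.333], [-0.342, 0.001, -0.94]]
ft_force: [1.3, -0.4, -0.7]
finger_gap: 0.0188
finger_force: 70.0
```

```bash
python3 - <<'E'
from h import *
A=rep(); d=camera('side'); c=camera('top')
step(A,tgt(*path(75),20)); step(tgt(*path(75),20),tgt(*path(85),20)); step(tgt(*path(85),20),tgt(*path(106),20))
f=d['frame'];g=c['frame']
cv2.imwrite('pics/m6.png',cv2.hconcat([cv2.resize(f[130:215,215:315],(480,408),interpolation=cv2.INTER_CUBIC),cv2.resize(g[145:245,220:295],(306,408),interpolation=cv2.INTER_CUBIC)]))
E
```

```text
t 7.6167 s 31.7 lat -0.3 z 87.2 pitch 20.0 F [ 1.3 -0.4 -0.7]
 n 1 v [-0.046  0.002  0.02 ] w [ 0.024 -0.004  0.019] tot [-0.05  0.    0.02  0.02 -0.    0.02]
 n 1 v [ 0.525 -0.    -0.303] w [-0. -0.  0.] tot [ 0.53 -0.   -0.3  -0.   -0.    0.  ]
 n 2 v [ 0.614 -0.    -0.159] w [-0. -0.  0.] tot [ 1.23 -0.   -0.32 -0.   -0.    0.  ]
```

View pics/m6.png

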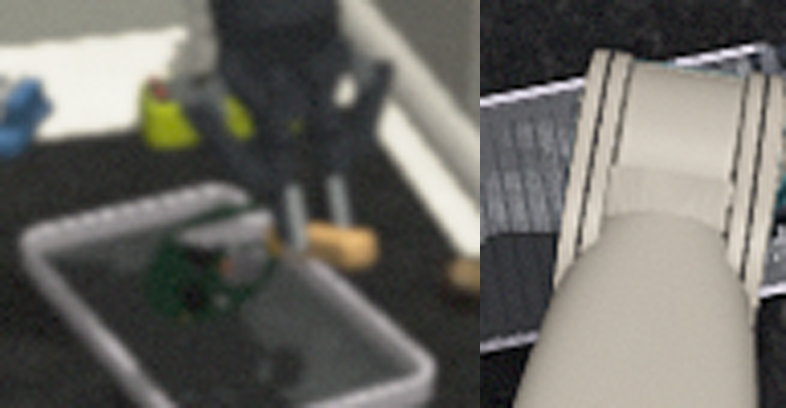

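The side view shows the component face, at around (210,265), leaning on the blade edge near the top rim, so the board is close to 75° up. I'll push it slowly over the balance point.

>>> servo_tool(motion=[{"dx":0.17,"dy":0,"dz":-0.1,"wx":0,"wy":0,"wz":0,"grip":10},{"dx":0.17,"dy":0,"dz":-0.1,"wx":0,"wy":0,"wz":0,"grip":10},{"dx":0.17,"dy":0,"dz":-0.1,"wx":0,"wy":0,"wz":0,"grip":10},{"dx":0.2,"dy":0,"dz":-0.08,"wx":0,"wy":0,"wz":0,"grip":10},{"dx":0.2,"dy":0,"dz":-0.07,"wx":0,"wy":0,"wz":0,"grip":10},{"dx":0.2,"dy":0,"dz":-0.06,"wx":0,"wy":0,"wz":0,"grip":10},{"dx":0.2,"dy":0,"dz":-0.05,"wx":0,"wy":0,"wz":0,"grip":10},{"dx":0.2,"dy":0,"dz":-0.04,"wx":0,"wy":0,"wz":0,"grip":10},{"dx":0.1,"dy":0,"dz":0,"wx":0,"wy":0,"wz":0,"grip":10},{"dx":0,"dy":0,"dz":0,"wx":0,"wy":0,"wz":0,"grip":10}])

```text
t: 8.55
ee_pos: [0.5459, -0.0532, 0.1336]
tool_rot: [[-0.211, 0.974, 0.077], [0.916, 0.225, -0.333], [-0.342, 0.0, -0.94]]
ft_force: [-0.3, -0.3, -0.8]
finger_gap: 0.019
finger_force: 70.0
```

```bash
python3 - <<'E'
from h import *
A=rep(); d=camera('side'); c=camera('top')
f=d['frame'];g=c['frame']
cv2.imwrite('pics/m7.png',cv2.hconcat([cv2.resize(f[130:215,215:315],(480,408),interpolation=cv2.INTER_CUBIC),cv2.resize(g[145:245,185:260],(306,408),interpolation=cv2.INTER_CUBIC)]))
E
```

```text
t 8.55 s 74.0 lat -0.7 z 86.7 pitch 20.0 F [-0.3 -0.3 -0.8]
```

View pics/m7.png

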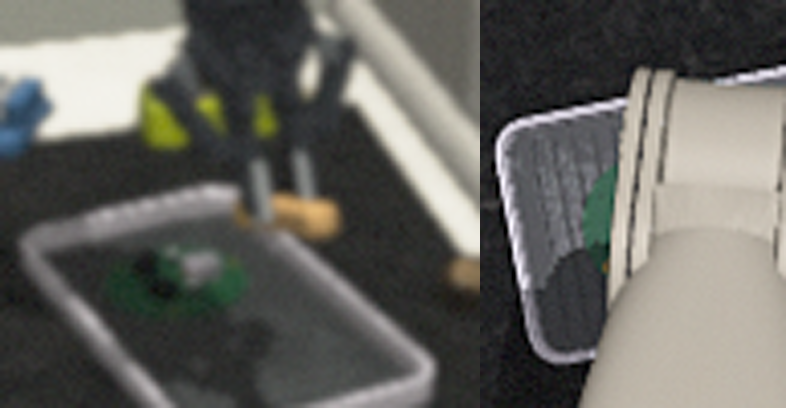

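The board now lies flat in the +y half with its components up: black relays at (155,265) and the grey transformer at (205,262). Next I'll take the spatula back to its spot on the bench.

```bash
python3 - <<'E'
from h import *
A=now(); step(A,T(rot(73.2,0),[.4578,-.3226,.10]))
E
```

```text
n 11 v [-0.968 -0.296  0.292] w [0.095 0.355 0.535] tot [-10.65  -3.25   3.21   1.05   3.91   5.89]
```

>>> servo_tool(motion=[{"dx":-0.887,"dy":-0.271,"dz":0.268,"wx":0.088,"wy":0.326,"wz":0.491,"grip":10},{"dx":-0.887,"dy":-0.271,"dz":0.268,"wx":0.088,"wy":0.326,"wz":0.491,"grip":10},{"dx":-0.887,"dy":-0.271,"dz":0.268,"wx":0.088,"wy":0.326,"wz":0.491,"grip":10},{"dx":-0.887,"dy":-0.271,"dz":0.268,"wx":0.088,"wy":0.326,"wz":0.491,"grip":10},{"dx":-0.887,"dy":-0.271,"dz":0.268,"wx":0.088,"wy":0.326,"wz":0.491,"grip":10},{"dx":-0.887,"dy":-0.271,"dz":0.268,"wx":0.088,"wy":0.326,"wz":0.491,"grip":10}])

```text
t: 9.15
ee_pos: [0.5226, -0.1977, 0.1316]
tool_rot: [[0.04, 0.999, 0.018], [0.984, -0.036, -0.174], [-0.173, 0.025, -0.985]]
ft_force: [-0.1, 0.1, -0.8]
finger_gap: 0.0192
finger_force: 69.9
```

>>> servo_tool(motion=[{"dx":-0.887,"dy":-0.271,"dz":0.268,"wx":0.088,"wy":0.326,"wz":0.491,"grip":10},{"dx":-0.887,"dy":-0.271,"dz":0.268,"wx":0.088,"wy":0.326,"wz":0.491,"grip":10},{"dx":-0.887,"dy":-0.271,"dz":0.268,"wx":0.088,"wy":0.326,"wz":0.491,"grip":10},{"dx":-0.887,"dy":-0.271,"dz":0.268,"wx":0.088,"wy":0.326,"wz":0.491,"grip":10},{"dx":-0.887,"dy":-0.271,"dz":0.268,"wx":0.088,"wy":0.326,"wz":0.491,"grip":10},{"dx":-0.887,"dy":-0.271,"dz":0.268,"wx":0.088,"wy":0.326,"wz":0.491,"grip":10},{"dx":0,"dy":0,"dz":0,"wx":0,"wy":0,"wz":0,"grip":10},{"dx":0,"dy":0,"dz":0,"wx":0,"wy":0,"wz":0,"grip":10}])

```text
t: 9.82
ee_pos: [0.4625, -0.3265, 0.1034]
tool_rot: [[0.293, 0.956, -0.001], [0.956, -0.293, 0.0], [0.0, -0.001, -1.0]]
ft_force: [0.6, 0.3, -1.0]
finger_gap: 0.0191
finger_force: 69.9
```

```bash
python3 - <<'E'
from h import *
A=rep(); step(A,T(rot(73.2,0),[.4578,-.3226,.03])); step(A,T(rot(73.2,0),[.4578,-.3226,.0085]))
c=camera('top'); k=c['frame']; m=cv2.inRange(cv2.cvtColor(k,cv2.COLOR_BGR2HSV),(55,70,30),(100,255,255));m[:150]=0;m[240:]=0;m[:,:190]=0;m[:,310:]=0
cs,_=cv2.findContours(m,0,1);x=max(cs,key=cv2.contourArea);(u,v),r=cv2.minEnclosingCircle(x);p=ray(c,u,v,.007);print('board',u,v,r,p, 'tray y',(p[:2]-[.526,.059])@U)
E
```

```text
t 9.8167 s -183.8 lat -71.7 z 105.2 pitch -0.0 F [ 0.6  0.3 -1. ]
 n 3 v [ 0.031 -0.075  0.979] w [-0.004 -0.001 -0.014] tot [ 0.09 -0.22  2.94 -0.01 -0.   -0.04]
 n 4 v [ 0.023 -0.056  0.949] w [-0.003 -0.001 -0.011] tot [ 0.09 -0.22  3.8  -0.01 -0.   -0.04]
board 226.92919921875 199.38937377929688 17.37740135192871 [0.51049058 0.1153011  0.007     ] tray y 0.05834260791395759
```

>>> servo_tool(motion=[{"dx":0.09,"dy":-0.22,"dz":0.5,"wx":0,"wy":0,"wz":-0.04,"grip":10},{"dx":0,"dy":0,"dz":0.9,"wx":0,"wy":0,"wz":0,"grip":10},{"dx":0,"dy":0,"dz":0.9,"wx":0,"wy":0,"wz":0,"grip":10},{"dx":0,"dy":0,"dz":0.7,"wx":0,"wy":0,"wz":0,"grip":10},{"dx":0,"dy":0,"dz":0.4,"wx":0,"wy":0,"wz":0,"grip":10},{"dx":0,"dy":0,"dz":0.2,"wx":0,"wy":0,"wz":0,"grip":10},{"dx":0,"dy":0,"dz":0.1,"wx":0,"wy":0,"wz":0,"grip":10},{"dx":0,"dy":0,"dz":0,"wx":0,"wy":0,"wz":0,"grip":10},{"dx":0,"dy":0,"dz":0,"wx":0,"wy":0,"wz":0,"grip":10}])

```text
t: 10.62
ee_pos: [0.4597, -0.3215, 0.0123]
tool_rot: [[0.286, 0.958, 0.001], [0.958, -0.286, -0.001], [-0.001, 0.001, -1.0]]
ft_force: [-0.0, -0.5, -1.2]
finger_gap: 0.0194
finger_force: 70.0
```

>>> servo_tool(motion=[{"dx":0,"dy":0,"dz":0.1,"wx":0,"wy":0,"wz":0,"grip":10},{"dx":0,"dy":0,"dz":0.08,"wx":0,"wy":0,"wz":0,"grip":10},{"dx":0,"dy":0,"dz":0,"wx":0,"wy":0,"wz":0,"grip":10},{"dx":0,"dy":0,"dz":0,"wx":0,"wy":0,"wz":0,"grip":10}])

```text
t: 10.95
ee_pos: [0.4591, -0.3214, 0.0072]
tool_rot: [[0.286, 0.958, 0.0], [0.958, -0.286, -0.0], [-0.0, 0.0, -1.0]]
ft_force: [0.6, -0.0, -0.7]
finger_gap: 0.0191
finger_force: 70.1
```

>>> servo_tool(motion=[{"dx":0,"dy":0,"dz":0.06,"wx":0,"wy":0,"wz":0,"grip":10},{"dx":0,"dy":0,"dz":0,"wx":0,"wy":0,"wz":0,"grip":10},{"dx":0,"dy":0,"dz":0,"wx":0,"wy":0,"wz":0,"grip":10}])

```text
t: 11.2
ee_pos: [0.4592, -0.3215, 0.0072]
tool_rot: [[0.286, 0.958, 0.0], [0.958, -0.286, -0.0], [-0.0, 0.0, -1.0]]
ft_force: [-2.5, 2.8, 10.9]
finger_gap: 0.0187
finger_force: 71.3
```

>>> servo_tool(motion=[{"dx":0,"dy":0,"dz":0,"wx":0,"wy":0,"wz":0,"grip":25},{"dx":0,"dy":0,"dz":0,"wx":0,"wy":0,"wz":0,"grip":35},{"dx":0,"dy":0,"dz":0,"wx":0,"wy":0,"wz":0,"grip":45},{"dx":0,"dy":0,"dz":0,"wx":0,"wy":0,"wz":0,"grip":45},{"dx":0,"dy":0,"dz":-0.3,"wx":0,"wy":0,"wz":0,"grip":45},{"dx":0,"dy":0,"dz":-0.8,"wx":0,"wy":0,"wz":0,"grip":45},{"dx":0,"dy":0,"dz":-0.9,"wx":0,"wy":0,"wz":0,"grip":45},{"dx":0,"dy":0,"dz":-0.9,"wx":0,"wy":0,"wz":0,"grip":45},{"dx":0,"dy":0,"dz":-0.9,"wx":0,"wy":0,"wz":0,"grip":45},{"dx":0,"dy":0,"dz":-0.9,"wx":0,"wy":0,"wz":0,"grip":45}])

```text
t: 12.03
ee_pos: [0.4586, -0.321, 0.1242]
tool_rot: [[0.286, 0.958, -0.0], [0.958, -0.286, 0.0], [0.0, -0.001, -1.0]]
ft_force: [-0.4, 0.6, 0.3]
finger_gap: 0.0451
finger_force: 0.0
```

>>> servo_tool(motion=[{"dx":-0.9,"dy":0,"dz":-0.4,"wx":0,"wy":0,"wz":0,"grip":45},{"dx":-0.9,"dy":0,"dz":-0.4,"wx":0,"wy":0,"wz":0,"grip":45},{"dx":-0.9,"dy":0,"dz":-0.4,"wx":0,"wy":0,"wz":0,"grip":45},{"dx":-0.9,"dy":0,"dz":-0.4,"wx":0,"wy":0,"wz":0,"grip":45},{"dx":-0.9,"dy":0,"dz":0,"wx":0,"wy":0,"wz":0,"grip":45},{"dx":-0.9,"dy":0,"dz":0,"wx":0,"wy":0,"wz":0,"grip":45},{"dx":-0.9,"dy":0,"dz":0,"wx":0,"wy":0,"wz":0,"grip":45},{"dx":-0.9,"dy":0,"dz":0,"wx":0,"wy":0,"wz":0,"grip":45},{"dx":0,"dy":0,"dz":0,"wx":0,"wy":0,"wz":0,"grip":45},{"dx":0,"dy":0,"dz":0,"wx":0,"wy":0,"wz":0,"grip":45}])

```text
t: 12.87
ee_pos: [0.4068, -0.4945, 0.1629]
tool_rot: [[0.288, 0.958, -0.0], [0.958, -0.288, 0.001], [0.001, -0.0, -1.0]]
ft_force: [-0.4, 0.6, -0.3]
finger_gap: 0.0454
finger_force: 0.0
```

```bash
python3 - <<'E'
from h import *
s=arm.state();print(s['t'],s['ee_pos'],s['ft_force'])
c=camera('top'); k=c['frame']; hsv=cv2.cvtColor(k,cv2.COLOR_BGR2HSV); H,S,V=[hsv[...,i].astype(int) for i in range(3)]
def big(m,roi,z,n):
    x0,y0,x1,y1=roi; q=np.zeros(m.shape,np.uint8); q[y0:y1,x0:x1]=m[y0:y1,x0:x1]*255
    cs,_=cv2.findContours(q,0,1); x=max(cs,key=cv2.contourArea)
    r=cv2.minAreaRect(np.array([ray(c,u,v,z)[:2]*1000 for u,v in x[:,0]],np.float32)); print(n,np.round(r[0]),np.round(r[1]),round(r[2],1))
big((V>130)&(S<60),(325,185,410,242),.009,'blade')
big((V>110)&(S>=60)&(H<25),(325,190,410,242),.016,'handle')
big((V>95)&(S<60),(180,145,315,245),.02,'tray')
b=(H>55)&(H<100)&(S>70); big(b,(190,150,310,240),.007,'board')
f0=cv2.imread('pics/t0.png'); d=(np.abs(cv2.blur(f0,(3,3)).astype(int)-cv2.blur(k,(3,3))).max(2)>45).astype(np.uint8)
n,_,st,_=cv2.connectedComponentsWithStats(d); print([x.tolist() for x in st[1:] if x[4]>12])
E
```

```text
12.8667 [ 0.40683524 -0.49448036  0.16291511] [-0.36974655  0.6395233  -0.31157631]
blade [ 486. -231.] [96. 66.] 73.1
handle [ 458. -327.] [104.  21.] 73.1
tray [526.  59.] [173. 313.] 12.9
board [510. 115.] [94. 97.] 1.6
[[252, 186, 3, 9, 20], [216, 188, 4, 8, 19], [224, 189, 4, 7, 22], [228, 189, 7, 11, 22], [249, 189, 2, 8, 14], [238, 191, 3, 7, 14], [329, 195, 76, 40, 587], [213, 198, 3, 6, 13], [234, 200, 3, 6, 13], [272, 203, 3, 7, 16], [357, 204, 6, 9, 28], [490, 221, 6, 12, 58], [479, 233, 33, 35, 518], [467, 253, 14, 14, 64], [477, 270, 5, 5, 17], [422, 271, 90, 113, 3261], [349, 285, 60, 7, 276], [372, 289, 126, 95, 2270], [273, 298, 33, 11, 166], [231, 327, 57, 11, 338], [507, 328, 5, 7, 25], [275, 330, 62, 54, 1428], [194, 337, 34, 47, 838], [231, 338, 12, 3, 18], [305, 365, 46, 19, 515]]
```

```bash
python3 -c "
from cell import hand_in; print(hand_in())"
```

```text
the job is handed in; nothing more can be done
None
```

The board was tipped over on its edge inside the tray and now lies flat in the +y half with its components up. The spatula is back on the bench about 9 mm from where it started, nothing else appears to have moved, and I handed the job in at about 13 s.

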